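# Lay the coin trays down on their bases

## Task

Two till coin trays have been left standing on edge on the black bench mat, one with its open side towards the robot and one with its open side away. With the gripper's fingers, push each one over where it stands so that it ends lying flat on its base with its coin compartments facing up; only push them, do not lift or carry them or slide them along the bench. Leave the carton, the card terminal and the paper roll where they are.

Things in the scene. Friction and masses are not known exactly. Their poses are not given: they have to be found in the camera images.
- tray_a: Grey plastic coin tray, 2 x 3 compartments, loose, standing on edge: 150 mm high (z), 160 wide (y), 50 thick (x), 4 mm walls, 0.2 to 0.42 kg; left, middle or right, like the other tray. Origin: middle of underside as it stands. +x points out of the open side (rims and dividers flush, at x = +25 mm), at the start along world +x, away from the robot, to 0.4 rad; outside of the base at x = -25 mm.
- tray_a_foot (a point): Middle of the lower edge of the base of tray_a as it stands (25 mm from its origin along its -x, same axes); it stays put on the bench while the tray goes over about it. Pushed near the top on the open side the tray tips, and falls onto its base by itself once it leans about 20 degrees; pushed low it slides.
- tray_b: Grey plastic coin tray, 2 x 3 compartments, loose, standing on edge: 150 mm high (z), 160 wide (y), 50 thick (x), 4 mm walls, 0.2 to 0.42 kg; left, middle or right, like the other tray. Origin: middle of underside as it stands. +x points out of the open side (rims and dividers flush, at x = +25 mm), at the start along world -x, towards the robot, to 0.4 rad; outside of the base at x = -25 mm.
- tray_b_foot (a point): Middle of the lower edge of the base of tray_b as it stands (25 mm from its origin along its -x, same axes); it stays put on the bench while the tray goes over about it. Pushed near the top on the open side the tray tips, and falls onto its base by itself once it leans about 20 degrees; pushed low it slides.
- roll: White paper receipt roll standing on end, 50 mm across, 57 mm high, at the right end of the row; origin at the centre of its underside. Leave alone.
- terminal: Black card terminal with keypad lying at the left end of the row, 170 x 80 mm, 40 mm high; origin at the centre of its underside. Leave alone.
- carton: Small closed cardboard carton in the row with the two trays (any of the three places), 130 x 90 mm, 70 mm high; origin at the centre of its underside. Leave alone.
Not all that is in view belongs to the job. What is shaped like the tray_b but blue, green or pink is not meant.

How it is judged:
By the outcome, as a careful person would: the job done as asked, in the order asked, and still so for the second after the job is handed in, with the robot touching nothing.
It also fails if it takes over 43 s, if anything falls off the work surface, if the arm or the gripper's body presses on something with over 40 N, if the wrist force passes 120 N, or if a joint passes its speed limit or range.

## Robot

A 6-joint arm with a two-finger parallel gripper is mounted at the origin on the work surface. World frame = base frame: x ahead of the robot, y to its left, z up, the work surface at z = 0. Lengths are in m, angles in degrees, forces in N, time in s.
With the tool pointing down it reaches from about 0.25 to 0.775 m from the base axis. Payload 4 kg.
Tool frame: the origin (TCP) lies midway between the tips of the shut fingers; the grasp point (between the pads) lies 19 mm behind it; z points along the fingers, x is the direction in which the jaws open and shut, and the axes are right-handed (so a half turn about z gives the same grasp; the last joint's range is limited). The gripper opens to 85 mm and grips with 20 to 120 N. Pads are 22 mm wide; open, the fingers measure 114 mm over their backs; the gripper's body (76 mm by 85 mm) begins 54 mm behind the grasp point. The pads swing forward as they close: fully open they stand 13 mm farther back than shut.
Start: joints at [-80.621, 4.996, 78.535, -0, 96.463, -5.907], TCP at [0.145, -0.531, 0.231] pointing down, gripper open.
Joint ranges: [-177.83, 177.83], [-43.37, 116.18], [15.69, 146.23], [-61.86, 241.86], [9.47, 152.12], [-147.06, 147.06]. Speed limits (degrees/s): [159.86, 159.86, 180, 180, 180, 180].

## Interface

Orientations are given as [roll, pitch, yaw] about the fixed x, y, z axes, in that order (R = Rz(yaw) Ry(pitch) Rx(roll)).
In Python, from rig import ctrl gives the robot as it stands.
- The arm moves only by the tool servo_tool, never from a script. Its arguments are lists of equal length, an entry for each row: "rot": the turn, a rotation vector about the tool's x, y, z in rad, a list of three; "offset": the shift along the tool's x, y, z in mm, a list of three; "fingers": the closure, from 0 (fully open) to 1 (shut). A call has exactly 8 rows; each row is the pose to reach, as a shift and turn from the pose commanded when the call began, along the tool's axes at that moment; what a row does not reach only later rows make up. A row lasts 1/10 s, in which the tool goes at most 50 mm and 8.59 degrees, less where a joint would pass 70% of its speed; a pose out of reach is approached as far as the arm can. A call with a gripper value outside its range is refused whole. The fingers move at their own pace and stop on an object; "force" is the grip in N (left out, the last holds). Time passes only in rows, so rows that repeat a pose let the fingers close, or fill a call up. It gives the time, the measured TCP pose, the force and the opening at its end, in the units of the state.
- ctrl.observe(): the state, without advancing time (a new reading comes with each control period).
- ctrl.read_camera(name): name is "side" or "top" or "wrist"; returns the picture (400x640x3 uint8, red, green, blue); there is no depth.
- ctrl.calibration(name): a dict with "fx", "fy", "cx", "cy" (pixels), "R" (3x3) and "t" (3): a world point X has camera coordinates R X + t; the wrist camera has in their place "mount" (4x4, takes a point from camera to tool coordinates, whose origin is the TCP and whose axes are the tool frame's). Camera axes: x right, y down, z forward; pixel columns grow to the right and rows downward; lengths in m; the calibration is good to about 2 mm. The wrist camera is an equidistant fisheye: a pixel r from the principal point sees the ray r / f radians off the axis. A picture is of the moment at which its call begins: read the wrist's pose just before it. calibration takes no time and is no camera call.
- ctrl.close_job(): hands the job in, once; it reports no verdict.
The state is a dict: "time_s": time; "joints": joint angles; "dq": joint speeds; "tau": joint torques, N m; "position": TCP position; "orientation": TCP orientation; "contact_force": force on the tool from outside, world axes, zero at the start; "moment": the same for the moment, N m; "finger_gap": opening from 0.0 (shut) to 1.0 (fully open).
Only numpy, scipy, OpenCV 4.12 (cv2) and the standard library are available. Lean on these libraries where they do the work, as an engineer would, in place of code of your own. Each camera call takes 0.05 s, during which the arm holds its last target.

## Working session

There is one attempt and no reset: what is moved stays moved. The work goes in short steps, Python scripts to look and compute and a tool call to move; the robot and the scene stay as the last step left them, time stands still between calls to the robot, and variables do not carry over. Pictures are saved under pics/ and viewed, and the job is handed in when it is done.

Besides the shell and the picture viewer there is one more tool, called after ">>>" as name(argument=value, ...), one argument or row to a line, values as JSON. servo_tool: Moves the arm, as the interface text tells. Its arguments: {"type":"object","properties":{"rot":{"type":"array","items":{"type":"array","items":{"type":"number"}}},"offset":{"type":"array","items":{"type":"array","items":{"type":"number"}}},"fingers":{"type":"array","items":{"type":"number"}},"force":{"type":"number"}},"required":["rot","offset","fingers"]}

```bash
mkdir -p pics; ls; python3 - <<'E'
from rig import ctrl
import cv2
for n in("side","top"):
    cv2.imwrite(f"pics/{n}0.png",ctrl.read_camera(n)[:,:,::-1])
    print(n,ctrl.calibration(n))
print(ctrl.calibration("wrist"));print(ctrl.observe())
E
```

```text
pics
side {'fx': 378.3463516033753, 'fy': 378.3463516033753, 'cx': 321.6546414915562, 'cy': 202.44643653507768, 'R': array([[ 9.94759461e-01, -1.02242370e-01,  3.34534064e-04],
       [-7.23801673e-02, -7.06520805e-01, -7.03981152e-01],
       [ 7.22130570e-02,  7.00267698e-01, -7.10218576e-01]]), 't': array([-0.44479126,  0.05027942,  1.42818864])}
top {'fx': 444.97782056307597, 'fy': 444.97782056307597, 'cx': 326.5108431234512, 'cy': 192.88025158202373, 'R': array([[ 0.00888752, -0.99995566,  0.0031129 ],
       [-0.9888809 , -0.00925113, -0.14842166],
       [ 0.14844388, -0.00175918, -0.98891927]]), 't': array([-0.0099933 ,  0.446882  ,  1.54890052])}
{'fx': 309.70691628693146, 'fy': 309.70691628693146, 'cx': 320.3434680133424, 'cy': 202.05791975813733, 'mount': array([[ 9.99999721e-01,  7.28817460e-04,  1.65184775e-04,
         9.21272490e-04],
       [-7.46283055e-04,  9.62392503e-01,  2.71661764e-01,
        -6.76828641e-02],
       [ 3.90192479e-05, -2.71661811e-01,  9.62392778e-01,
        -1.42141811e-01],
       [ 0.00000000e+00,  0.00000000e+00,  0.00000000e+00,
         1.00000000e+00]])}
{'time_s': 0.1, 'joints': array([-8.06198783e+01,  5.03624115e+00,  7.86192429e+01, -1.42179905e-03,
        9.64644761e+01, -5.90901803e+00]), 'dq': array([-0.05322648, -0.05868739, -0.3031593 , -0.0125079 ,  0.03266833,
       -0.0065053 ]), 'tau': array([ 1.29937627e-03, -3.53014255e+01, -3.14218748e+01, -2.50223602e-04,
        7.92244129e-03,  4.52635135e-06]), 'position': array([ 0.14492261, -0.53007042,  0.2302152 ]), 'orientation': array([-1.79989056e+02,  1.19468145e-01, -7.47110075e+01]), 'contact_force': array([-0.26289185, -0.19692704, -1.5979285 ]), 'moment': array([-0.01997222, -0.06938557, -0.01779963]), 'finger_gap': 0.9984065933768813}
```

View pics/side0.png

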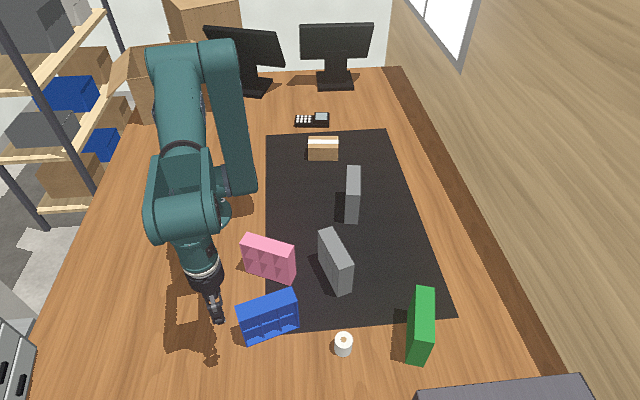

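View pics/top0.png

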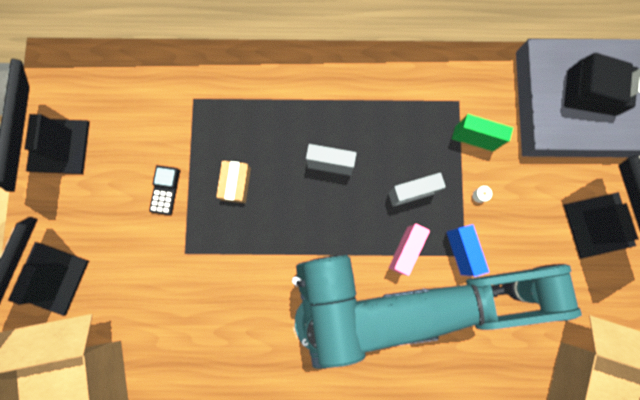

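```bash
python3 - <<'E'
import cv2
im=cv2.imread("pics/side0.png");a=im[150:310,300:370];cv2.imwrite("pics/s_z.png",cv2.resize(a,None,fx=3.5,fy=3.5,interpolation=2))
im=cv2.imread("pics/top0.png");a=im[130:285,290:500];cv2.imwrite("pics/t_z.png",cv2.resize(a,None,fx=3.5,fy=3.5,interpolation=2))
E
cat > h.py <<'E'
import numpy as np,cv2
from rig import ctrl
def ray(n,uv):
    c=ctrl.calibration(n);d=np.array([(uv[0]-c['cx'])/c['fx'],(uv[1]-c['cy'])/c['fy'],1.])
    R=np.array(c['R']);return -R.T@c['t'],R.T@d
def onz(n,uv,z):
    o,d=ray(n,uv);return o+d*(z-o[2])/d[2]
def proj(n,X):
    c=ctrl.calibration(n);p=np.array(c['R'])@np.array(X)+c['t'];return np.array([c['fx']*p[0]/p[2]+c['cx'],c['fy']*p[1]/p[2]+c['cy']])
E
python3 - <<'E'
from h import *
im=cv2.imread("pics/top0.png");hsv=cv2.cvtColor(im,cv2.COLOR_BGR2HSV)
for n in("side","top"):print(n,ray(n,(320,200))[0])
m=((hsv[...,1]<40)&(hsv[...,2]>170)).astype(np.uint8)
m[:,:190]=0;m[:,460:]=0;m[:100]=0;m[255:]=0
for c in cv2.findContours(m,cv2.RETR_EXTERNAL,cv2.CHAIN_APPROX_NONE)[0]:
    if cv2.contourArea(c)<200:continue
    r=cv2.minAreaRect(c);b=cv2.boxPoints(r);P=np.array([onz("top",p,.15) for p in b])
    print(r,cv2.contourArea(c));print(P.round(4),P.mean(0).round(4),[np.linalg.norm(P[i]-P[i-1]).round(4) for i in range(4)])
E
```

```text
side [ 0.34296568 -1.01006743  1.04987066]
top [ 0.21207709 -0.00313389  1.59809565]
((415.0803527832031, 241.97084045410156), (15.10305118560791, 32.86424255371094), 25.016895294189453) 417.0
[[ 0.2334 -0.2487  0.15  ]
 [ 0.33   -0.2956  0.15  ]
 [ 0.3096 -0.3397  0.15  ]
 [ 0.2134 -0.2925  0.15  ]] [ 0.2716 -0.2941  0.15  ] [np.float64(0.0481), np.float64(0.1074), np.float64(0.0486), np.float64(0.1071)]
((419.6513671875, 186.5045928955078), (16.28304672241211, 48.65757751464844), 73.3007583618164) 721.0
[[ 0.4555 -0.2283  0.15  ]
 [ 0.504  -0.3836  0.15  ]
 [ 0.4517 -0.3975  0.15  ]
 [ 0.4037 -0.2429  0.15  ]] [ 0.4537 -0.3131  0.15  ] [np.float64(0.0538), np.float64(0.1627), np.float64(0.0541), np.float64(0.1618)]
((231.59535217285156, 180.13006591796875), (10.796060562133789, 39.76295471191406), 8.746162414550781) 374.0
[[0.4061 0.333  0.15  ]
 [0.5381 0.3186 0.15  ]
 [0.5329 0.283  0.15  ]
 [0.401  0.2978 0.15  ]] [0.4695 0.3081 0.15  ] [np.float64(0.0356), np.float64(0.1328), np.float64(0.0361), np.float64(0.1327)]
((330.7550354003906, 155.2214813232422), (48.48609924316406, 15.58275032043457), 10.007980346679688) 693.0
[[ 0.5439  0.0652  0.15  ]
 [ 0.5965  0.0569  0.15  ]
 [ 0.5691 -0.1028  0.15  ]
 [ 0.5168 -0.0938  0.15  ]] [ 0.5566 -0.0186  0.15  ] [np.float64(0.1613), np.float64(0.0533), np.float64(0.1621), np.float64(0.0531)]
```

View pics/s_z.png

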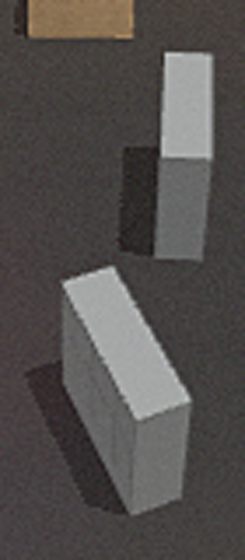

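View pics/t_z.png

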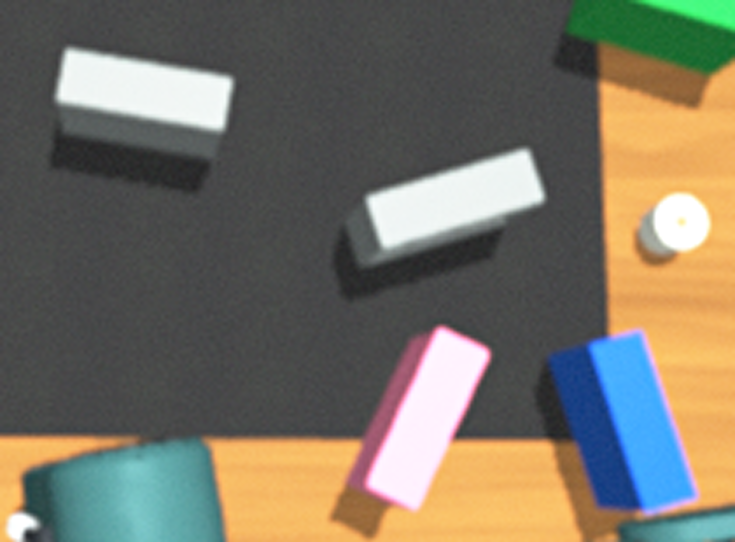

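```bash
python3 - <<'E'
from rig import ctrl
import cv2
cv2.imwrite("pics/w0.png",ctrl.read_camera("wrist")[:,:,::-1])
E
python3 - <<'E'
import cv2
im=cv2.imread("pics/side0.png");a=im[220:300,310:360];a=cv2.resize(a,None,fx=7,fy=7,interpolation=2);cv2.imwrite("pics/s_zz.png",cv2.convertScaleAbs(a,alpha=2.2,beta=-130))
E
```

```text
(no output)
```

View pics/w0.png

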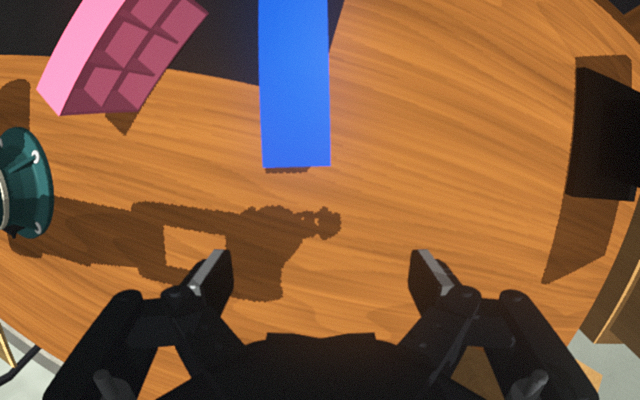

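View pics/s_zz.png

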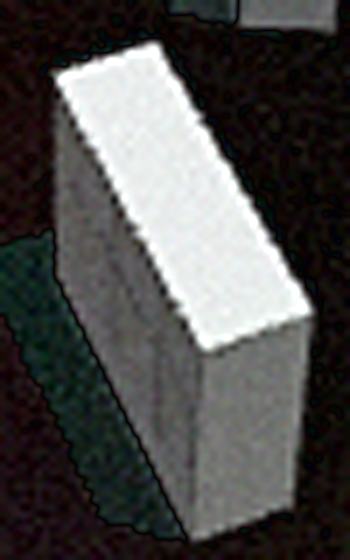

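```bash
python3 - <<'E'
from h import *
im=cv2.imread("pics/top0.png");hsv=cv2.cvtColor(im,cv2.COLOR_BGR2HSV)
roi=hsv[215:285,385:440]
m=(((roi[...,0]>140)|(roi[...,0]<2))&(roi[...,2]>225)).astype(np.uint8)
c=max(cv2.findContours(m,0,1)[0],key=cv2.contourArea);b=cv2.boxPoints(cv2.minAreaRect(c))+[385,215]
print("pink",np.array([onz("top",p,.15) for p in b]).round(3))
for p in [(448,230),(473,226),(488,272)]: print("blue",onz("top",p,.15).round(3))
# side check of tray heights/corners
for X in [(.4555,-.2283),(.504,-.3836),(.4517,-.3975),(.4037,-.2429),(.5439,.0652),(.5965,.0569),(.5691,-.1028),(.5168,-.0938)]:print(X,proj("side",[*X,.15]).round(1))
s=ctrl.observe();from scipy.spatial.transform import Rotation as Ro
R=Ro.from_euler('xyz',s['orientation'],degrees=True).as_matrix();p=s['position']
nb=np.array([.955,.295,0]);cb=np.array([.4537,-.3131,.15])
for d in(.055,.048,-.03):
  q=cb-nb*d;q[2]=.115;print(d,q.round(3),(R.T@(q-p)*1000).round(1))
E
```

```text
pink [[ 0.186 -0.22   0.15 ]
 [ 0.335 -0.294  0.15 ]
 [ 0.311 -0.344  0.15 ]
 [ 0.163 -0.27   0.15 ]]
blue [ 0.311 -0.402  0.15 ]
blue [ 0.325 -0.484  0.15 ]
blue [ 0.178 -0.526  0.15 ]
(0.4555, -0.2283) [331.7 225.6]
(0.504, -0.3836) [354.9 264.7]
(0.4517, -0.3975) [337.6 270.3]
(0.4037, -0.2429) [315.8 230.3]
(0.5439, 0.0652) [345.8 164.6]
(0.5965, 0.0569) [360.1 165.1]
(0.5691, -0.1028) [360.3 195.4]
(0.5168, -0.0938) [344.7 194.7]
0.055 [ 0.401 -0.329  0.115] [-126.  -300.1  115.7]
0.048 [ 0.408 -0.327  0.115] [-126.2 -307.1  115.7]
-0.03 [ 0.482 -0.304  0.115] [-128.7 -385.   115.7]
```

>>> servo_tool(
  rot=[
    [0, 0, 0],
    [0, 0, -0.01],
    [0, 0, -0.02],
    [0, 0, -0.03],
    [0, 0, -0.035],
    [0, 0, -0.035],
    [0, 0, -0.035],
    [0, 0, -0.035],
  ],
  offset=[
    [-8, -20, 0],
    [-25, -60, 0],
    [-45, -105, 0],
    [-65, -155, 0],
    [-85, -205, 0],
    [-105, -250, 0],
    [-119, -283, 0],
    [-126, -300, 0],
  ],
  fingers=[1, 1, 1, 1, 1, 1, 1, 1],
  force=60,
)

```text
time_s: 0.95
position: [0.4035, -0.327, 0.231]
orientation: [-179.9, 0.1, -72.5]
contact_force: [-0.0, -0.2, -0.6]
finger_gap: 0.004
```

```bash
python3 - <<'E'
from h import *
s=ctrl.observe();print(s['position'],s['orientation'],s['finger_gap'],s['contact_force'])
cv2.imwrite("pics/w1.png",ctrl.read_camera("wrist")[:,:,::-1])
E
```

```text
[ 0.40350241 -0.32702431  0.23096865] [-1.79949814e+02  6.48585931e-02 -7.24684752e+01] 0.0036424480861552877 [-0.01962321 -0.23730969 -0.6243696 ]
```

View pics/w1.png

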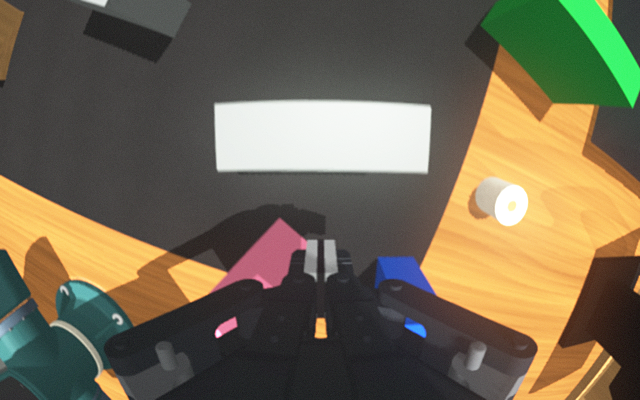

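```bash
cat >> h.py <<'E'
from scipy.spatial.transform import Rotation as Ro
def wz(uv,z,s):
    c=ctrl.calibration("wrist");d=np.array([uv[0]-c['cx'],uv[1]-c['cy']])/c['fx'];th=np.hypot(*d)
    v=np.array([*(d/th*np.sin(th)),np.cos(th)]);M=np.array(c['mount'])
    R=Ro.from_euler('xyz',s['orientation'],degrees=True).as_matrix()
    o=R@M[:3,3]+s['position'];v=R@M[:3,:3]@v;return o+v*(z-o[2])/v[2]
E
python3 - <<'E'
from h import *
s=ctrl.observe();R=Ro.from_euler('xyz',s['orientation'],degrees=True).as_matrix()
for u in[(217.5,172),(323,172),(428.5,173),(431,105),(215,103)]:
  X=wz(u,.15,s);print(u,X.round(4),(R.T@(X-s['position'])*1000).round(1))
E
```

```text
(217.5, 172) [ 0.4083 -0.244   0.15  ] [-77.1 -28.3  81.1]
(323, 172) [ 0.4318 -0.3204  0.15  ] [  2.8 -27.5  80.9]
(428.5, 173) [ 0.4564 -0.3969  0.15  ] [ 83.2 -27.8  80.8]
(431, 105) [ 0.5054 -0.3808  0.15  ] [ 82.7 -79.3  80.9]
(215, 103) [ 0.4581 -0.2285  0.15  ] [-76.8 -80.4  81.2]
```

>>> servo_tool(
  rot=[
    [0, 0, 0],
    [0, 0, 0],
    [0, 0, 0],
    [0, 0, 0],
    [0, 0, 0],
    [0, 0, 0],
    [0, 0, 0],
    [0, 0, 0],
  ],
  offset=[
    [0, 0, 8],
    [2, 0, 25],
    [3, 0, 50],
    [3, 0, 75],
    [3, 0, 92],
    [3, 0, 100],
    [3, -4, 100],
    [3, -7, 100],
  ],
  fingers=[1, 1, 1, 1, 1, 1, 1, 1],
)

```text
time_s: 1.8
position: [0.4089, -0.3314, 0.132]
orientation: [-180.0, -0.1, -72.8]
contact_force: [-0.4, 0.1, 0.2]
finger_gap: 0.001
```

>>> servo_tool(
  rot=[
    [0, 0, 0],
    [0, 0, 0],
    [0, 0, 0],
    [0, 0, 0],
    [0, 0, 0],
    [0, 0, 0],
    [0, 0, 0],
    [0, 0, 0],
  ],
  offset=[
    [0, -3, 0],
    [0, -6, 0],
    [0, -9, 0],
    [0, -13, 0],
    [0, -17, 0],
    [0, -21, 0],
    [0, -25, 0],
    [0, -29, 0],
  ],
  fingers=[1, 1, 1, 1, 1, 1, 1, 1],
)

```text
time_s: 2.6
position: [0.4368, -0.3219, 0.1312]
orientation: [180.0, 0.0, -72.7]
contact_force: [-0.7, -1.0, 0.6]
finger_gap: -0.0
```

```bash
python3 - <<'E'
from h import *
a=ctrl.read_camera("side")[:,:,::-1][130:310,260:420];cv2.imwrite("pics/s2.png",cv2.resize(a,None,fx=3,fy=3,interpolation=2))
E
```

```text
(no output)
```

View pics/s2.png

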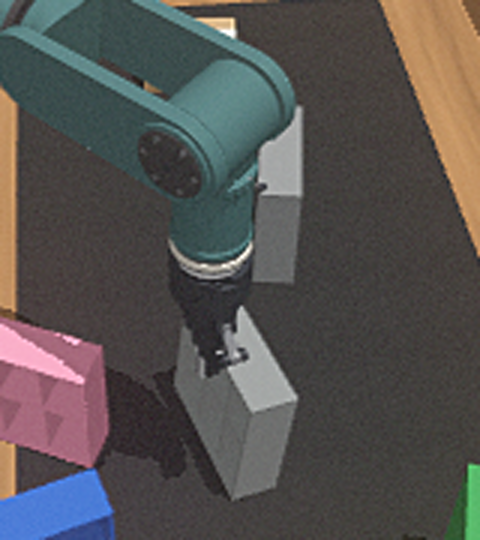

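>>> servo_tool(
  rot=[
    [0, 0, 0],
    [0, 0, 0],
    [0, 0, 0],
    [0, 0, 0],
    [0, 0, 0],
    [0, 0, 0],
    [0, 0, 0],
    [0, 0, 0],
  ],
  offset=[
    [0, -3, 0],
    [0, -6, 0],
    [0, -9, 0],
    [0, -12, 0],
    [0, -15, 0],
    [0, -18, 0],
    [0, -21, 0],
    [0, -24, 0],
  ],
  fingers=[1, 1, 1, 1, 1, 1, 1, 1],
)

```text
time_s: 3.45
position: [0.4596, -0.3149, 0.1313]
orientation: [180.0, -0.0, -72.7]
contact_force: [-0.3, -0.2, -0.1]
finger_gap: -0.0
```

```bash
python3 - <<'E'
from h import *
a=ctrl.read_camera("side")[:,:,::-1][130:310,260:420];cv2.imwrite("pics/s3.png",cv2.resize(a,None,fx=3,fy=3,interpolation=2))
E
```

```text
(no output)
```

View pics/s3.png

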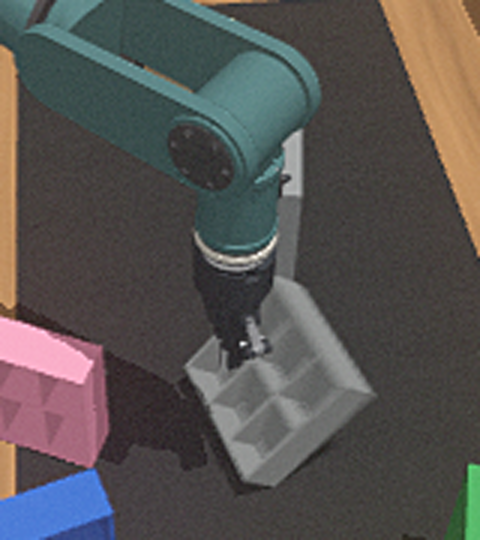

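>>> servo_tool(
  rot=[
    [0, 0, 0],
    [0, 0, 0],
    [0, 0, 0],
    [0, 0, 0],
    [0, 0, 0],
    [0, 0, 0],
    [0, 0, 0],
    [0, 0, 0],
  ],
  offset=[
    [0, 0, -8],
    [0, 0, -25],
    [0, 0, -50],
    [0, 0, -75],
    [0, 0, -95],
    [0, 0, -105],
    [0, 0, -110],
    [0, 0, -110],
  ],
  fingers=[1, 1, 1, 1, 1, 1, 1, 1],
)

```text
time_s: 4.3
position: [0.4594, -0.315, 0.2417]
orientation: [-180.0, -0.0, -72.7]
contact_force: [0.1, -0.4, -0.4]
finger_gap: -0.004
```

```bash
python3 - <<'E'
from h import *
s=ctrl.observe();R=Ro.from_euler('xyz',s['orientation'],degrees=True).as_matrix()
cv2.imwrite("pics/w4.png",ctrl.read_camera("wrist")[:,:,::-1])
n=np.array([.986,-.168,0]);q=np.array([.5566,-.0186,0])+n*.065;q[2]=.24
print(s['position'],q,R.T@(q-s['position'])*1000)
E
```

```text
[ 0.45937246 -0.3150356   0.24165541] [ 0.62069 -0.02952  0.24   ] [-224.67666178 -238.87892544    1.5828123 ]
```

View pics/w4.png

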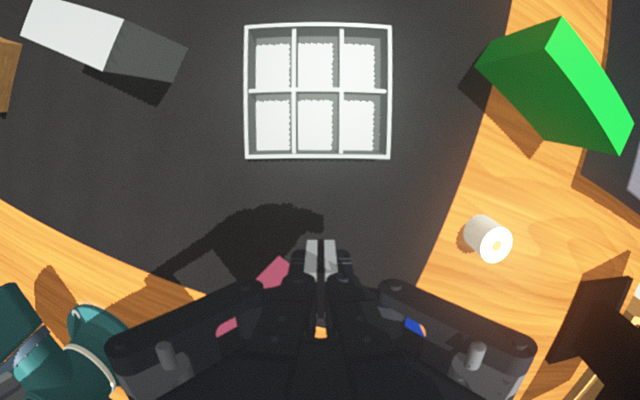

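```bash
python3 - <<'E'
from h import *
s=ctrl.observe()
for u in[(36,-1),(124,22),(104,70),(22,36)]: print(u,wz(u,.15,s).round(4))
for u in[(246,25),(391,25),(391,158),(246,158)]: print(u,wz(u,.05,s).round(4))
E
```

```text
(36, -1) [0.5878 0.0478 0.15  ]
(124, 22) [ 0.5649 -0.105   0.15  ]
(104, 70) [ 0.5198 -0.097   0.15  ]
(22, 36) [0.5447 0.0555 0.15  ]
(246, 25) [ 0.6005 -0.1871  0.05  ]
(391, 25) [ 0.6469 -0.3371  0.05  ]
(391, 158) [ 0.5053 -0.3825  0.05  ]
(246, 158) [ 0.4579 -0.2303  0.05  ]
```

>>> servo_tool(
  rot=[
    [0, 0, 0.03],
    [0, 0, 0.1],
    [0, 0, 0.18],
    [0, 0, 0.26],
    [0, 0, 0.34],
    [0, 0, 0.42],
    [0, 0, 0.46],
    [0, 0, 0.47],
  ],
  offset=[
    [-12, -13, 0],
    [-40, -43, 0],
    [-74, -79, 0],
    [-109, -116, 0],
    [-144, -153, 0],
    [-178, -190, 0],
    [-208, -222, 0],
    [-225, -239, 0],
  ],
  fingers=[1, 1, 1, 1, 1, 1, 1, 1],
)

```text
time_s: 5.15
position: [0.6212, -0.0253, 0.2388]
orientation: [179.8, 0.1, -99.5]
contact_force: [-0.5, -0.6, -0.6]
finger_gap: -0.0
```

```bash
python3 - <<'E'
from h import *
s=ctrl.observe();R=Ro.from_euler('xyz',s['orientation'],degrees=True).as_matrix()
cv2.imwrite("pics/w5.png",ctrl.read_camera("wrist")[:,:,::-1])
n=np.array([.986,-.168,0])
for d in(.065,.025): 
  q=np.array([.5566,-.0186,0.13])+n*d
  print(s['position'],s['orientation'],q,R.T@(q-s['position'])*1000)
E
```

```text
[ 0.62120361 -0.02527543  0.2388342 ] [ 1.79795001e+02  6.00555166e-02 -9.94816108e+01] [ 0.62069 -0.02952  0.13   ] [  4.38526133  -0.582001   108.82828217]
[ 0.62120361 -0.02527543  0.2388342 ] [ 1.79795001e+02  6.00555166e-02 -9.94816108e+01] [ 0.58125 -0.0228   0.13   ] [  4.254059    39.42592641 108.97156467]
```

View pics/w5.png

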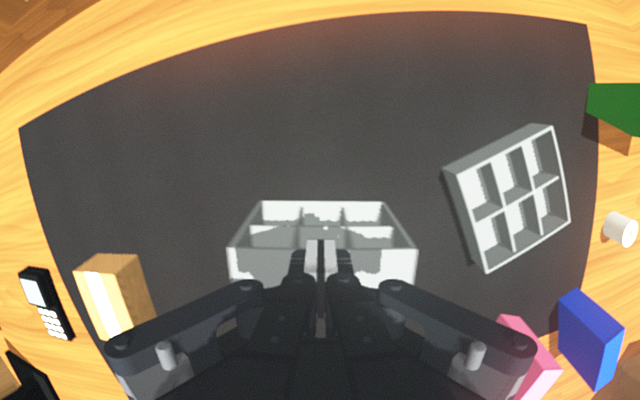

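```bash
python3 - <<'E'
from h import *
s=ctrl.observe();R=Ro.from_euler('xyz',s['orientation'],degrees=True).as_matrix()
for u in[(229,247),(418,250)]: X=wz(u,.15,s);print(X,R.T@(X-s['position'])*1000)
E
```

```text
[0.59817185 0.05779172 0.15      ] [-75.34939622  36.33892985  88.9283916 ]
[ 0.56978948 -0.09898314  0.15      ] [83.95135413 38.96303404 88.37837727]
```

>>> servo_tool(
  rot=[
    [0, 0, 0],
    [0, 0, 0],
    [0, 0, 0],
    [0, 0, 0],
    [0, 0, 0],
    [0, 0, 0],
    [0, 0, 0],
    [0, 0, 0],
  ],
  offset=[
    [0, 0, 8],
    [2, 0, 30],
    [4, 0, 60],
    [4, 0, 90],
    [4, 0, 104],
    [4, 3, 108],
    [4, 10, 108],
    [4, 16, 108],
  ],
  fingers=[1, 1, 1, 1, 1, 1, 1, 1],
)

```text
time_s: 6.0
position: [0.6044, -0.0307, 0.1351]
orientation: [-179.8, -0.0, -99.7]
contact_force: [0.2, -0.4, -0.6]
finger_gap: -0.001
```

>>> servo_tool(
  rot=[
    [0, 0, 0],
    [0, 0, 0],
    [0, 0, 0],
    [0, 0, 0],
    [0, 0, 0],
    [0, 0, 0],
    [0, 0, 0],
    [0, 0, 0],
  ],
  offset=[
    [0, 3, 0],
    [0, 6, 0],
    [0, 9, 0],
    [0, 13, 0],
    [0, 17, 0],
    [0, 21, 0],
    [0, 25, 0],
    [0, 29, 0],
  ],
  fingers=[1, 1, 1, 1, 1, 1, 1, 1],
)

```text
time_s: 6.8
position: [0.5753, -0.0254, 0.1332]
orientation: [180.0, -0.0, -99.6]
contact_force: [0.0, -0.8, -0.2]
finger_gap: 0.001
```

>>> servo_tool(
  rot=[
    [0, 0, 0],
    [0, 0, 0],
    [0, 0, 0],
    [0, 0, 0],
    [0, 0, 0],
    [0, 0, 0],
    [0, 0, 0],
    [0, 0, 0],
  ],
  offset=[
    [0, 3, 0],
    [0, 6, 0],
    [0, 9, 0],
    [0, 12, 0],
    [0, 15, 0],
    [0, 18, 0],
    [0, 21, 0],
    [0, 24, 0],
  ],
  fingers=[1, 1, 1, 1, 1, 1, 1, 1],
)

```text
time_s: 7.6
position: [0.5517, -0.0214, 0.1333]
orientation: [-180.0, -0.0, -99.6]
contact_force: [0.9, -0.4, -0.1]
finger_gap: -0.003
```

```bash
python3 - <<'E'
from h import *
a=ctrl.read_camera("side")[:,:,::-1][110:310,240:440];cv2.imwrite("pics/s6.png",cv2.resize(a,None,fx=2.8,fy=2.8,interpolation=2))
E
```

```text
(no output)
```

View pics/s6.png

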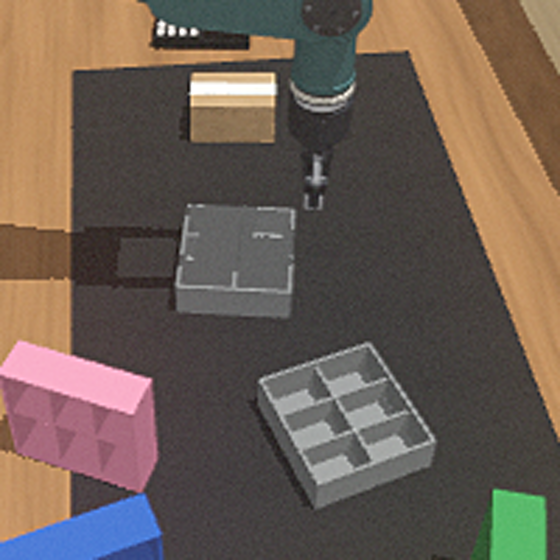

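>>> servo_tool(
  rot=[
    [0, 0, 0],
    [0, 0, 0],
    [0, 0, 0],
    [0, 0, 0],
    [0, 0, 0],
    [0, 0, 0],
    [0, 0, 0],
    [0, 0, 0],
  ],
  offset=[
    [0, 0, -8],
    [0, 0, -30],
    [0, 0, -60],
    [0, 0, -85],
    [0, 0, -105],
    [0, 0, -115],
    [0, 0, -120],
    [0, 0, -120],
  ],
  fingers=[1, 1, 1, 1, 1, 1, 1, 1],
)

```text
time_s: 8.45
position: [0.5521, -0.0215, 0.2535]
orientation: [-180.0, -0.0, -99.6]
contact_force: [-0.4, -0.0, -1.1]
finger_gap: 0.001
```

```bash
python3 - <<'E'
from h import *
cv2.imwrite("pics/s7.png",ctrl.read_camera("side")[:,:,::-1])
a=ctrl.read_camera("side")[:,:,::-1][110:310,240:440];cv2.imwrite("pics/s7z.png",cv2.resize(a,None,fx=3,fy=3,interpolation=2))
cv2.imwrite("pics/t7.png",ctrl.read_camera("top")[:,:,::-1])
# expected corners, tray a flat at z=.05 : foot edge + 150 outward
n=np.array([.986,-.168,0]);l=np.array([.168,.986,0]);c=np.array([.5566,-.0186,.05])
for d in(-.025,-.175):
  for e in(-.08,.08): print(d,e,((proj("side",c+n*d+l*e)-[240,110])*3).round(0))
E
```

```text
-0.025 -0.08 [312. 313.]
-0.025 0.08 [315. 224.]
-0.175 -0.08 [188. 307.]
-0.175 0.08 [200. 218.]
```

View pics/s7z.png

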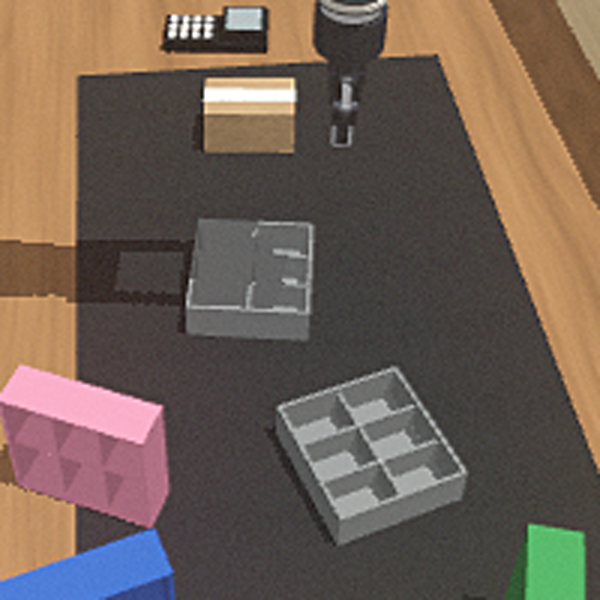

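View pics/t7.png

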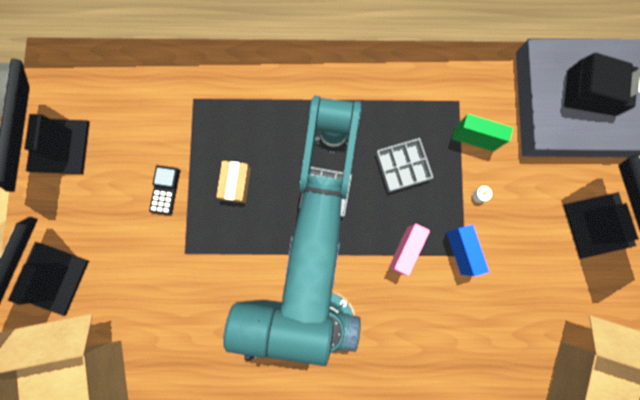

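Both trays lie flat and open side up. The corners of tray_a match the expected ones to about 1–2 image pixels. The carton, terminal and roll have not moved.

```bash
python3 - <<'E'
from rig import ctrl
print(ctrl.close_job())
E
```

```text
the job is handed in; nothing more can be done
None
```

Both trays now lie flat on their bases with the coin compartments facing up, and the job is handed in. I pushed each one near its top rim with the shut fingers until it fell, at about 8.6 s of the 43 s allowed.

- **Which tray was which:** tray_b was the right-hand one, open towards the robot, and I pushed it away. tray_a was the middle one, open away, and I pushed it back towards the robot. The wrist camera showed tray_a's compartments before I pushed it. For tray_b I relied on faint divider lines in the side picture.
- **tray_b's position:** its foot corners after the fall were within about 2 mm of where they were before.
- **tray_a's position:** it matched its predicted footprint to about 1–2 side-camera pixels, a few millimetres. The arm blocked the top view of it, so that check rests on the side camera alone.
- **Everything else:** the carton, card terminal and paper roll look unmoved in the top view, as do the pink, blue and green trays. The wrist force readings at the end of each move stayed under 2 N. The gripper was clear above both trays when I handed in.

No check failed. The top and wrist cameras disagreed by a few millimetres, up to about 9 mm at one tray_a corner at the picture's edge.

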